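# Invert two lidded culture dishes into the incubation carrier

## Task

Turn both lidded dishes upside down, each held so that its base and lid stay together, and stack them in the blue-footed carrier: the blue dish first, flat on the sloping plate against the two rods, then the red dish flat on top of it. Then swing the yellow retainer fully closed across the stack, and leave the bottle, the slide box and the beaker where they are.

Things in the scene. Friction and masses are not known exactly. Their poses are not given: they have to be found in the camera images.
- blue_dish: Opaque blue base of the blue dish; base and loose lid together form a round dish 60 mm across, 15 mm high. Foot rim 60 mm across from 0 to 4.5 mm, narrower (52 mm) body above. 20 to 45 g. Origin: centre of the underside; z: dish axis, base towards lid (at the start upward, 45 deg off vertical). To hold base and lid, grip across the diameter with both pads bearing on foot rim and lid rim.
- blue_dish_lid: Loose white lid of the blue dish with a 22 mm blue dot on its top; it drops over the base with 1.5 mm play. Rim 60 mm diameter from 11 to 15 mm above the base's underside, skirt down to 7 mm. 15 g. Its origin and z axis coincide with those of blue_dish while the lid is on.
- blue_dish_mid (a point): Middle of the blue dish: on its axis, 7.5 mm from the underside. Gripping the lid alone leaves the base behind; a grip of 20 to 40 N on both does no harm.
- red_dish: Base of the red lidded dish; exactly like the blue one, in red.
- red_dish_lid: Loose white lid of the red dish with a red dot on its top; like the blue dish's lid.
- red_dish_mid (a point): Middle of the red dish: on its axis, 7.5 mm from the underside.
- rack: Fixed white-footed rack of two sloping bays 130 mm apart; the dishes start in it lid side up, in either order. Origin: on the bench midway between the bays; x: the way the bays slope down; y: along the row. Seat centres (centre of the dish's underside) at y = +65 and -65 mm, 65 mm above the bench. Bays are like the carrier's, with rods 20 mm long; a dish overhangs its strip by 10 mm each side.
- carrier: Fixed carrier with a blue foot plate 110 x 190 mm and one sloping bay like those of the rack. Origin: on the bench under the seat centre; x axis: the way the plate slopes down.
- carrier_plate: The carrier's aluminium strip, 40 x 60 mm, sloping 45 deg, with two steel rods square to it (8 mm thick, 34 mm long, 28 mm downhill and 20 mm to either side of the seat centre). Origin: seat centre on the strip's upper face, 65 mm above the bench; x: straight downhill; y: sideways; z: off the plate, upward. Middle of the lower dish comes 7.5 mm, of the upper 22.5 mm along z.
- retainer (a joint): Angle of the yellow retainer arm, rad: 0 = closed, at its stop, arm across the middle of the stack; up to 1.6 = open, arm pointing uphill and outward beside the bay. Growing angle turns about the carrier plate's -z (clockwise seen from off the plate). Stiff, about 0.06 N m; stays where it is left.
- retainer_pivot (a point): On the retainer's pivot axis, at carrier plate x = +30, y = +72, z = +56 mm. The arm is 86 mm long, 14 mm wide, and lies 35 to 41 mm off the plate, 5 mm clear of a stack of two dishes.
- retainer_knob (a point): Middle of the black round knob (14 mm diameter, 30 mm long, standing off the arm along the plate's z, from 41 to 71 mm off the plate), 72 mm from the pivot axis; this point is 56 mm off the plate.
- reagent_bottle: Amber reagent bottle, 44 mm diameter, 85 mm high, standing loose; not to be moved. Origin: centre of its underside.
- slide_box: Green slide box, 84 x 36 x 34 mm, loose; not to be moved. Origin: centre of its underside.
- beaker: Small glass beaker, 52 mm diameter, 65 mm high, loose; not to be moved. Origin: centre of its underside.
Mind the look-alikes: they are no part of the job. Leave any green or turquoise look-alike of the blue_dish_lid alone. What is shaped like the carrier but brown or green is not meant.

How it is judged:
By the outcome, as a careful person would: the job done as asked, in the order asked, and still so for the second after the job is handed in, with the robot touching nothing.
It also fails if it takes over 72 s, if anything falls off the work surface, if the arm or the gripper's body presses on something with over 40 N, if the wrist force passes 120 N, or if a joint passes its speed limit or range.

## Robot

A 6-joint arm with a two-finger parallel gripper is mounted at the origin on the work surface. World frame = base frame: x ahead of the robot, y to its left, z up, the work surface at z = 0. Lengths are in m, angles in rad, forces in N, time in s.
With the tool pointing down it reaches from about 0.275 to 0.875 m from the base axis. Payload 12.5 kg.
Tool frame: the origin (TCP) lies at the very end of the fingers, on their centre line; the grasp point (between the pads) lies 19 mm behind it; x points along the fingers, y is the direction in which the jaws open and shut, and the axes are right-handed (so a half turn about x gives the same grasp; the last joint's range is limited). The gripper opens to 85 mm and grips with 20 to 120 N. Pads are 22 mm wide; open, the fingers measure 114 mm over their backs; the gripper's body (76 mm by 85 mm) begins 54 mm behind the grasp point. The pads swing forward as they close: fully open they stand 13 mm farther back than shut.
Start: joints at [1.081, 0.351, 1.652, -0, 1.139, -0.085], TCP at [0.217, 0.506, 0.231] pointing down, gripper open.
Joint ranges: [-2.75, 2.75], [-0.79, 2.1], [0.01, 2.65], [-1.57, 4.71], [0.07, 3.14], [-2.87, 2.87]. Speed limits (rad/s): [2.22, 2.22, 2.79, 3.14, 3.14, 3.14].

## Interface

Orientations are given as a 3x3 rotation matrix whose columns are the frame's x, y, z axes.
In Python, from bench import manip gives the robot as it stands. Calls block until the motion is done:
- manip.move_ptp(position, orientation): joint-space move of the TCP to a pose.
- manip.move_l(position, attitude=None, max_speed=0.15): straight line of the TCP; attitude=None keeps the orientation; max_speed is the mean speed in m/s.
- manip.move_j(angles): joint-space move.
- manip.set_gripper(opening, effort=None): opening from 0.0 (shut) to 1.0 (fully open); effort is the grip in N (None keeps the last); returns when the fingers have stopped.
- manip.dwell(seconds).
- manip.inverse_kinematics(position, orientation): joint angles nearest the present ones, or None.
- manip.grab_frame(name): name is "scene" or "top" or "wrist"; returns (picture, depth): 384x512x3 uint8, red, green, blue; 384x512 float32, m along the optical axis (not along the pixel's ray), 0 where there is no reading.
- manip.get_calibration(name): a dict with "camera_matrix" (3x3 intrinsics, pixels), "R" (3x3) and "t" (3): a world point X has camera coordinates R X + t. Camera axes: x right, y down, z forward; pixel columns grow to the right and rows downward; lengths in m; the calibration is good to about 2 mm. A picture is of the moment at which its call begins: read the wrist's pose just before it. get_calibration takes no time and is no camera call; for the wrist camera it gives the pose at the moment of the call.
A pose or a line that the arm cannot do raises manip.Unreachable and nothing moves.
- manip.sign_off(): hands the job in, once; it reports no verdict.
Trained networks look in the newest picture that a camera, given by its name, has taken for a name from the list of things; names that differ only in an ending like _2 or _b are one class to them, and where a whole thing is asked for, a point or a joint stands for the part that bears it (a point fixed in the world has none). Each returns a list of dicts, best first, with "confidence" (0 to 1); they miss things now and then, are a little off and sometimes report something else, mostly with a low value. They report only what shows in the picture. A call takes as long as a camera call. They do not tell look-alikes from the thing itself.
- manip.look_for(camera, name): "at" ([x, y, z] in m, in world coordinates, good to about 4 mm: the middle of the surface that is visible of it).
Readings, each from a call of its own:
- manip.current_time(): time.
- manip.current_qpos(): joint angles.
- manip.current_joint_vel(): joint speeds.
- manip.current_joint_torque(): joint torques, N m.
- manip.current_ee_pos(): TCP position.
- manip.current_tcp_rot(): TCP orientation.
- manip.current_force(): force on the tool from outside, world axes, zero at the start.
- manip.current_ft_torque(): the same for the moment, N m.
- manip.current_grip_width(): opening from 0.0 (shut) to 1.0 (fully open).
Only numpy, scipy, OpenCV 4.12 (cv2) and the standard library are available. Lean on these libraries where they do the work, as an engineer would, in place of code of your own. Each camera call takes 0.05 s, during which the arm holds its last target. There are 200 camera calls.

## Working session

There is one attempt and no reset: what is moved stays moved. The work goes in short steps, each a Python script; the robot and the scene stay as the last script left them, time stands still between calls to the robot, and variables do not carry over. Pictures are saved under pics/ and viewed, about 8 in all and at most 12, crops included, and the job is handed in when it is done.

```bash
ls; mkdir -p pics; python3 - <<'E'
from bench import manip
import cv2,numpy as np
for n in ["scene","top"]:
    p,d=manip.grab_frame(n); cv2.imwrite(f"pics/{n}0.png",p[:,:,::-1]); np.savez(f"{n}0.npz",p=p,d=d,**{k:np.array(v) for k,v in manip.get_calibration(n).items()})
    for o in ["blue_dish","blue_dish_lid","red_dish","red_dish_lid","rack","carrier","carrier_plate","retainer","retainer_knob","reagent_bottle","slide_box","beaker"]:
        c=manip.get_calibration(n);K=np.array(c["camera_matrix"])
        for r in manip.look_for(n,o):
            q=K@(np.array(c["R"])@np.array(r["at"])+np.array(c["t"]));q=q/q[2]
            print(n,o,np.round(r["at"],3),round(r["confidence"],2),q[:2].astype(int))
print(manip.current_time())
E
```

```text
pics
scene blue_dish [0.767 0.079 0.048] 0.38 [322 226]
scene blue_dish_lid [ 0.524 -0.238  0.008] 0.88 [155 295]
scene blue_dish_lid [ 0.395 -0.13   0.001] 0.63 [142 250]
scene blue_dish_lid [ 0.508 -0.128  0.095] 0.52 [176 229]
scene blue_dish_lid [0.443 0.115 0.129] 0.42 [211 163]
scene red_dish [0.451 0.134 0.062] 0.57 [220 182]
scene red_dish_lid [ 0.635 -0.136  0.088] 0.44 [225 250]
scene rack [ 0.564 -0.124  0.009] 0.57 [203 266]
scene carrier [0.475 0.165 0.008] 0.82 [234 195]
scene carrier [0.428 0.438 0.005] 0.81 [262 155]
scene carrier [0.709 0.358 0.009] 0.68 [334 182]
scene carrier_plate [0.412 0.435 0.07 ] 0.88 [257 137]
scene carrier_plate [0.692 0.356 0.07 ] 0.78 [330 163]
scene carrier_plate [0.448 0.135 0.062] 0.77 [219 182]
scene retainer [0.689 0.373 0.094] 0.43 [331 153]
scene retainer [ 0.563 -0.125  0.01 ] 0.21 [203 266]
scene retainer_knob [0.682 0.37  0.096] 0.58 [329 152]
scene retainer_knob [0.409 0.45  0.094] 0.55 [258 129]
scene reagent_bottle [0.765 0.078 0.048] 0.95 [321 226]
scene slide_box [ 0.466 -0.008  0.034] 0.7 [195 219]
scene slide_box [0.443 0.
[... 609 characters left out ...]
0.419 0.446 0.075] 0.76 [111 263]
top carrier_plate [0.7   0.361 0.072] 0.61 [147 150]
top carrier_plate [0.432 0.125 0.107] 0.41 [242 258]
top retainer [0.478 0.18  0.007] 0.69 [221 238]
top retainer [0.685 0.357 0.084] 0.62 [148 155]
top retainer [0.409 0.454 0.092] 0.54 [105 268]
top retainer [0.433 0.122 0.105] 0.51 [243 257]
top retainer_knob [0.681 0.358 0.086] 0.72 [147 157]
top retainer_knob [0.436 0.122 0.111] 0.68 [243 256]
top retainer_knob [0.408 0.446 0.088] 0.6 [109 269]
top retainer_knob [ 0.559 -0.101  0.013] 0.4 [328 206]
top reagent_bottle [0.758 0.096 0.059] 0.51 [252 128]
top slide_box [0.456 0.006 0.032] 0.83 [288 246]
top beaker [ 0.775 -0.098  0.032] 0.58 [326 124]
1.3
```

View pics/scene0.png

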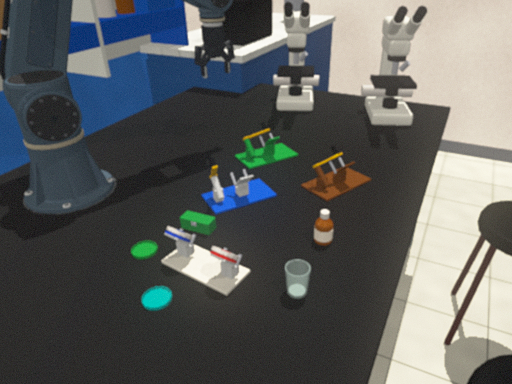

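View pics/top0.png

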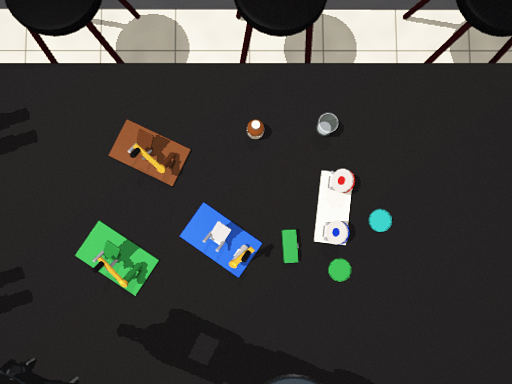

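```bash
cat > cal.py <<'E'
import numpy as np
def cloud(n):
    z=np.load(n); K,R,t=z['camera_matrix'],z['R'],z['t']; d=z['d']
    v,u=np.mgrid[:d.shape[0],:d.shape[1]]
    c=np.stack([(u-K[0,2])/K[0,0]*d,(v-K[1,2])/K[1,1]*d,d],-1)
    return z['p'],(c-t)@R, d>0
E
python3 - <<'E'
from cal import *; import cv2
p,X,ok=cloud("top0.npz")
print("campos",[(-(z:=np.load(n+"0.npz"))['R'].T@z['t']).round(3) for n in("top","scene")])
def rect(mask):
    n,l,s,_=cv2.connectedComponentsWithStats(mask.astype(np.uint8)); i=1+s[1:,4].argmax()
    P=X[l==i]; r=cv2.minAreaRect((P[:,:2]*1000).astype(np.float32)); print(len(P),np.round(r[0],1),np.round(r[1],1),round(r[2],1),P[:,2].mean().round(4)); 
hsv=cv2.cvtColor(p,cv2.COLOR_RGB2HSV); H,S,V=cv2.split(hsv)
low=ok&(X[...,2]<.02)&(X[...,2]>-.01)
print("carrier foot");rect(low&(H>95)&(H<125)&(S>120)&(V>100)&(np.abs(X[...,1])<.4))
print("rack foot");rect(low&(S<50)&(V>150)&(X[...,0]<.8))
def fit(u,v,r,zmin=.03,cond=None):
    m=np.zeros(ok.shape,bool); m[v-r:v+r+1,u-r:u+r+1]=1; m&=ok&(X[...,2]>zmin)
    if cond is not None:m&=cond
    P=X[m]; best=None; rng=np.random.default_rng(0)
    for _ in range(500):
        a=P[rng.choice(len(P),3,replace=False)]; n=np.cross(a[1]-a[0],a[2]-a[0]); 
        if np.linalg.norm(n)<1e-9: continue
        n/=np.linalg.norm(n); k=np.abs((P-a[0])@n)<.002
        if best is None or k.sum()>best.sum(): best=k
    Q=P[best];c=Q.mean(0);n=np.linalg.svd(Q-c)[2][2]; n*=np.sign(n[2]); print((u,v),len(P),len(Q),c.round(4),n.round(3),"az",np.degrees(np.arctan2(n[1],n[0])).round(1),"tilt",np.degrees(np.arccos(n[2])).round(1))
fit(341,181,14); fit(336,232,14); fit(219,235,13,cond=(S<60))
a=cv2.resize(p[190:290,170:270],(400,400),interpolation=3); b=cv2.resize(p[160:260,280:380],(400,400),interpolation=3)
ps=np.load("scene0.npz")['p']; c=cv2.resize(ps[150:220,190:290],(400,280),interpolation=3); d=cv2.resize(ps[215:305,120:260],(400,257),interpolation=3)
o=np.zeros((600,800,3),np.uint8); a=cv2.resize(a,(320,320));b=cv2.resize(b,(320,320)); o[:320,:320]=a;o[:320,400:720]=b;o[320:600,:400]=c;o[320:577,400:]=d
cv2.imwrite("pics/crop1.png",o[:,:,::-1])
E
```

```text
campos [array([0.503, 0.111, 1.177]), array([ 0.995, -0.665,  0.608])]
carrier foot
2366 [475.6 183.2] [192.1 111.5] 54.8 0.0081
rack foot
1406 [ 558.4 -115.9] [ 86.3 190.9] 82.8 0.0081
(341, 181) 493 307 [ 0.622  -0.124   0.0757] [0.084 0.704 0.705] az 83.2 tilt 45.1
(336, 232) 503 306 [ 0.493  -0.1082  0.0763] [0.081 0.703 0.707] az 83.4 tilt 45.0
(219, 235) 316 223 [0.4931 0.1805 0.0606] [-0.579  0.424  0.696] az 143.8 tilt 45.9
```

View pics/crop1.png

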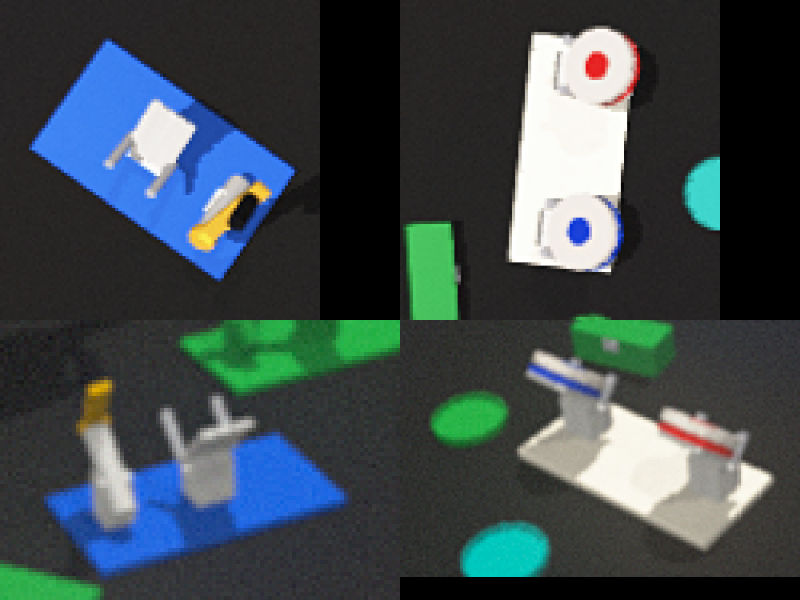

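```bash
cat > geo.py <<'E'
import numpy as np
def frame(az):  # plate frame columns x downhill, y, z
    a=np.radians(az); h=np.array([np.cos(a),np.sin(a),0]); s=np.sqrt(.5); k=np.array([0,0,1.])
    x=s*(h-k); z=s*(h+k); return np.c_[x,np.cross(z,x),z]
RK=frame(83.3); CR=frame(144.6)
BLUE=np.array([.4918,-.1187,.065]); RED=np.array([.6207,-.1346,.065]); SEAT=np.array([.4938,.1795,.065])
BACK=.022  # dish centre behind TCP
OFF=.003   # pad centre shifted from dish middle towards the base
def tool(F,s,tilt=0):
    """tool x downhill (tilted off the plate), tool y = s*F.y"""
    t=np.radians(tilt); x=F[:,0]*np.cos(t)-F[:,2]*np.sin(t); y=s*F[:,1]; return np.c_[x,y,np.cross(x,y)]
E
python3 - <<'E'
from geo import *; from cal import *; from bench import manip; import cv2
p,X,ok=cloud("top0.npz"); hsv=cv2.cvtColor(p,cv2.COLOR_RGB2HSV); H,S,V=cv2.split(hsv)
m=ok&(X[...,2]>.025); m[:,:195]=0;m[:,270:]=0;m[:195]=0;m[285:]=0
loc=(X-SEAT)@CR*1000
pl=m&(np.abs(loc[...,2])<5)&(np.abs(loc[...,1])<45)&(S<60)
print("plate",np.percentile(loc[pl],[1,50,99],axis=0).round(1), cv2.minAreaRect(loc[pl][:,:2].astype(np.float32)))
ye=m&(H>15)&(H<35)&(S>120); print("arm",cv2.minAreaRect(loc[ye][:,:2].astype(np.float32)),np.median(loc[ye],0).round(1))
kn=m&(V<60)&(loc[...,2]>35); print("knob",np.median(loc[kn],0).round(1),np.percentile(loc[kn],[5,95],axis=0).round(1))
for t in (-20,-10,0,10,20):
  for s in (1,-1):
    r=[]
    for nm,c,F,sg in(("b",BLUE,RK,s),("r",RED,RK,s),("c",SEAT,CR,-s)):
        T=tool(F,sg,t if nm!="c" else -t)
        for q in (0,.10): 
            g=c+F[:,2]*.015-T[:,0]*q+T[:,0]*BACK; a=manip.inverse_kinematics(g,T); r.append(None if a is None else np.round(a,2).tolist())
    print(t,s,*r,sep="\n  ")
print(manip.current_time())
E
```

```text
plate [[-26.6 -20.8  -4.9]
 [  2.9  -1.   -2.3]
 [ 42.   18.4   2.2]] ((8.209705352783203, -1.6919727325439453), (72.69620513916016, 43.7520751953125), 2.111147403717041)
arm ((-11.397571563720703, 75.23898315429688), (18.984235763549805, 97.9004898071289), 81.8314208984375) [ 1.3 75.2 38.1]
knob [-49.2  82.6  60.5] [[-52.2  77.7  44. ]
 [-41.2  87.4  69.3]]
-20
  1
  [-0.69, 0.87, 1.72, 0.87, 1.47, 2.03]
  [-0.81, 0.85, 1.59, 0.77, 1.62, 2.09]
  [-0.59, 1.0, 1.37, 0.94, 1.55, 2.24]
  [-0.7, 0.99, 1.25, 0.87, 1.7, 2.29]
  [0.14, 0.68, 1.69, 0.33, 1.12, -1.01]
  [0.09, 0.59, 1.58, 0.29, 1.33, -0.98]
-20
  -1
  [-0.69, 0.87, 1.72, 0.87, 1.47, -1.11]
  [-0.81, 0.85, 1.59, 0.77, 1.62, -1.05]
  [-0.59, 1.0, 1.37, 0.94, 1.55, -0.9]
  [-0.7, 0.99, 1.25, 0.87, 1.7, -0.85]
  [0.14, 0.68, 1.69, 0.33, 1.12, 2.13]
  [0.09, 0.59, 1.58, 0.29, 1.33, 2.16]
-10
  1
  [-0.66, 0.79, 1.75, 0.81, 1.33, 2.09]
  [-0.78, 0.74, 1.64, 0.71, 1.5, 2.15]
  [-0.56, 0.93, 1.41, 0.84, 1.42, 2.29]
  [-0.67, 0.9, 1.3, 0.77, 1.58, 2.33]
  [0.1, 0.74, 1.63, 0.4, 1.28, -1.07]
  [0.04, 0.69, 1.48, 0.36, 1.49, -1.04]
-10

[... 1017 characters left out ...]
, -0.88]
  [-0.66, 0.55, 1.74, 0.55, 1.25, -0.82]
  [-0.48, 0.82, 1.47, 0.62, 1.18, -0.7]
  [-0.56, 0.73, 1.39, 0.56, 1.35, -0.66]
  [0.04, 0.9, 1.49, 0.52, 1.59, 2.0]
  [-0.03, 0.9, 1.3, 0.48, 1.79, 2.05]
20
  1
  [-0.5, 0.6, 1.85, 0.51, 0.93, 2.4]
  [-0.57, 0.47, 1.78, 0.43, 1.13, 2.45]
  [-0.43, 0.77, 1.5, 0.48, 1.07, 2.56]
  [-0.49, 0.67, 1.43, 0.43, 1.24, 2.59]
  [0.02, 0.98, 1.43, 0.58, 1.74, -1.16]
  [-0.06, 1.01, 1.21, 0.54, 1.93, -1.1]
20
  -1
  [-0.5, 0.6, 1.85, 0.51, 0.93, -0.74]
  [-0.57, 0.47, 1.78, 0.43, 1.13, -0.69]
  [-0.43, 0.77, 1.5, 0.48, 1.07, -0.58]
  [-0.49, 0.67, 1.43, 0.43, 1.24, -0.55]
  [0.02, 0.98, 1.43, 0.58, 1.74, 1.98]
  [-0.06, 1.01, 1.21, 0.54, 1.93, 2.04]
1.3
```

```bash
cat > wr.py <<'E'
from bench import manip; import numpy as np,cv2
def grab(name,fn):
    c=manip.get_calibration(name); p,d=manip.grab_frame(name)
    np.savez(fn+".npz",p=p,d=d,**{k:np.array(v) for k,v in c.items()}); cv2.imwrite("pics/"+fn+".png",p[:,:,::-1])
E
python3 - <<'E'
from geo import *; from wr import *
best=None
for s in(1,-1):
  for name,F,c,h in (("car",CR,SEAT+CR[:,1]*.03,.2),("rack",RK,(BLUE+RED)/2,.2)):
    for yy in (F[:,1],F[:,0]):
      T=np.c_[-F[:,2],s*yy,np.cross(-F[:,2],s*yy)]
      a=manip.inverse_kinematics(c+F[:,2]*h,T); print(name,s,None if a is None else np.round(a,2))
      if name=="car" and a is not None and best is None: best=(c+F[:,2]*h,T)
if best:
    manip.move_ptp(*best); grab("wrist","w1")
    c=manip.get_calibration("wrist"); R=np.array(c["R"]); cam=-R.T@np.array(c["t"]); Q=np.array(manip.current_tcp_rot())
    print("cam in tool",Q.T@(cam-manip.current_ee_pos()),"\n",(Q.T@R.T).round(3))
print(manip.current_time())
E
```

```text
car 1 [ 0.91  0.25  2.11 -0.97  1.03 -2.55]
car 1 [ 0.91  0.25  2.11 -0.97  1.03 -0.98]
rack 1 [ 0.25  0.6   1.53 -0.73  1.41 -2.5 ]
rack 1 [ 0.25  0.6   1.53 -0.73  1.41 -0.93]
car -1 [ 0.91  0.25  2.11 -0.97  1.03  0.59]
car -1 [ 0.91  0.25  2.11 -0.97  1.03  2.16]
rack -1 [ 0.25  0.6   1.53 -0.73  1.41  0.64]
rack -1 [ 0.25  0.6   1.53 -0.73  1.41  2.21]
cam in tool [-0.14090156 -0.0002732  -0.07977834] 
 [[ 0.001 -0.311  0.95 ]
 [ 1.    -0.    -0.001]
 [ 0.001  0.95   0.311]]
3.4583
```

View pics/w1.png

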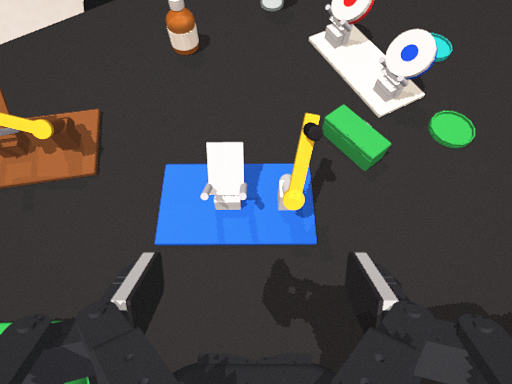

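```bash
cat > an.py <<'E'
from geo import *; from cal import *; import cv2,sys
def plane(P):
    rng=np.random.default_rng(0); best=None
    for _ in range(400):
        a=P[rng.choice(len(P),3,replace=False)]; n=np.cross(a[1]-a[0],a[2]-a[0]); n/=np.linalg.norm(n)+1e-12
        k=np.abs((P-a[0])@n)<.002
        if best is None or k.sum()>best.sum(): best=k
    c=P[best].mean(0); n=np.linalg.svd(P[best]-c)[2][2]; return best,c,n*np.sign(n[2])
E
python3 - <<'E'
from an import *
p,X,ok=cloud("w1.npz"); H,S,V=cv2.split(cv2.cvtColor(p,cv2.COLOR_RGB2HSV))
def box(u0,u1,v0,v1): m=np.zeros(ok.shape,bool); m[v0:v1,u0:u1]=1; return m&ok
az=lambda n:np.degrees(np.arctan2(n[1],n[0])).round(1)
b,c,n=plane(X[box(200,250,135,182)&(S<60)&(V>150)]); print("plate",c.round(4),n.round(3),az(n))
m=box(195,252,135,212)&(S<70)&(V>60); L=(X[m]-c)@CR; L=L[np.abs(L[:,2])<.0025]; r=cv2.minAreaRect((L[:,:2]*1000).astype(np.float32)); print(r, np.percentile(L*1000,[1,99],axis=0).round(1)); 
P=X[box(150,320,160,248)&(H>95)&(H<125)&(S>120)]; r=cv2.minAreaRect((P[:,:2]*1000).astype(np.float32)); print("foot",r,P[:,2].mean())
for nm,bx in(("blue",(385,440,28,78)),("red",(330,376,0,24))):
    P=X[box(*bx)&(V>110)&(X[...,2]>.04)]; b,c,n=plane(P); Q=P[b]; L=(Q-c)@RK*1000; (e,rad)=cv2.minEnclosingCircle(L[:,:2].astype(np.float32)); cc=c+RK[:,:2]@np.array(e)/1000
    print(nm,c.round(4),n.round(3),az(n),"circ",np.round(e,1),rad,"seat",(cc-.015*RK[:,2]).round(4))
L=(X-SEAT)@CR*1000
ye=box(280,325,110,212)&(H>15)&(H<35)&(S>120); print("arm",cv2.minAreaRect(L[ye][:,:2].astype(np.float32)),np.median(L[ye],0).round(1))
k=box(300,325,120,142)&(V<50); print("knob top",np.percentile(L[k],[5,50,95],axis=0).round(1))
E
```

```text
plate [0.4989 0.1792 0.0639] [-0.58   0.405  0.707] 145.1
((13.497257232666016, 0.103912353515625), (70.7022933959961, 43.76058578491211), 2.547473907470703) [[-21.  -19.5  -2.1]
 [ 46.8  19.6   1.8]]
foot ((479.30645751953125, 182.02215576171875), (194.7433319091797, 116.49317932128906), 54.92204666137695) 0.006447731613591041
blue [ 0.4935 -0.1064  0.0743] [0.088 0.702 0.706] 82.8 circ [ 1.2 -1.1] 30.718093872070312 seat [ 0.4934 -0.1162  0.0628]
red [ 0.6167 -0.1136  0.066 ] [0.091 0.706 0.703] 82.7 circ [-4.4 -3.1] 30.444944381713867 seat [ 0.6182 -0.1276  0.0585]
arm ((-4.7136688232421875, 75.87318420410156), (49.57094192504883, 114.54363250732422), 59.948822021484375) [-5.3 75.  36.8]
knob top [[-49.6  75.2  44.7]
 [-43.5  80.2  66.1]
 [-38.2  86.5  68. ]]
```

```bash
python3 - <<'E'
from an import *
o=[]
for f,b in(("w1.npz",(190,260,130,215)),("top0.npz",(198,236,218,255))):
    p,X,ok=cloud(f); H,S,V=cv2.split(cv2.cvtColor(p,cv2.COLOR_RGB2HSV))
    m=np.zeros(ok.shape,bool); m[b[2]:b[3],b[0]:b[1]]=1; m&=ok&(X[...,2]>.02)
    L=(X-SEAT)@CR*1000
    for s in(1,-1):
        r=m&(L[...,2]>6)&(L[...,2]<45)&(s*L[...,1]>8)&(s*L[...,1]<35)
        Q=L[r]; print(f,s,len(Q),np.percentile(Q,[5,50,95],axis=0).round(1).tolist())
    pl=m&(np.abs(L[...,2])<6)&(np.abs(L[...,1])<28)&(S<70); Q=L[pl]
    print(" plate hist x",np.histogram(Q[:,0],np.arange(-40,60,5))," z by x",[(x,np.median(Q[(Q[:,0]>x)&(Q[:,0]<x+10),2]).round(1)) for x in(-30,-20,-10,0,10,20)], "uphill edge",np.percentile(Q[:,0],.3).round(1))
    o.append(cv2.resize(p[b[2]:b[3],b[0]:b[1]],(390,480),interpolation=cv2.INTER_NEAREST))
cv2.imwrite("pics/c2.png",np.hstack(o)[:,:,::-1])
E
```

```text
w1.npz 1 93 [[22.1, 13.6, 9.3], [23.9, 17.3, 28.5], [28.7, 20.6, 31.0]]
w1.npz -1 100 [[22.1, -24.8, 8.2], [24.0, -21.4, 27.9], [29.0, -18.4, 30.9]]
 plate hist x (array([  0,   0,   0, 132, 166, 173, 156, 155, 167, 144, 155, 156, 168,
       112, 125,  19,   6,  12,   0]), array([-40, -35, -30, -25, -20, -15, -10,  -5,   0,   5,  10,  15,  20,
        25,  30,  35,  40,  45,  50,  55]))  z by x [(-30, np.float64(-3.6)), (-20, np.float64(-3.8)), (-10, np.float64(-3.8)), (0, np.float64(-3.8)), (10, np.float64(-3.8)), (20, np.float64(-3.7))] uphill edge -23.4
top0.npz 1 31 [[19.8, 15.5, 8.6], [22.0, 18.8, 21.1], [27.4, 22.5, 31.7]]
top0.npz -1 32 [[19.0, -23.9, 8.0], [22.8, -20.2, 21.6], [26.6, -16.8, 32.4]]
 plate hist x (array([ 0,  0, 10, 28, 25, 18, 24, 20, 21, 18, 24, 24, 24, 17, 16,  4,  6,
        1,  0]), array([-40, -35, -30, -25, -20, -15, -10,  -5,   0,   5,  10,  15,  20,
        25,  30,  35,  40,  45,  50,  55]))  z by x [(-30, np.float64(-2.4)), (-20, np.float64(-2.1)), (-10, np.float64(-2.0)), (0, np.float64(-2.4)), (10, np.float64(-2.4)), (20, np.float64(-2.0))] uphill edge -27.8
```

View pics/c2.png

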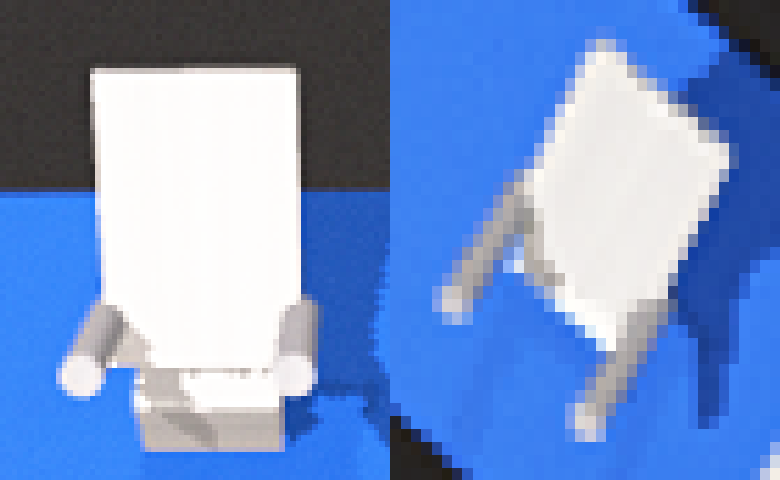

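```bash
cat >> geo.py <<'E'
RK=frame(83.0); CR=frame(144.8)
BLUE=np.array([.4925,-.1181,.065]); RED=np.array([.6211,-.1341,.065]); SEAT=np.array([.4983,.1780,.065])
TP=tool(RK,1); TC=tool(CR,-1)
def tcp_rack(c,off,x=0,z=0): return c+RK[:,2]*(.0075-off+z)+RK[:,0]*(BACK+x)
def tcp_car(h,off,x=0,z=0): return SEAT+CR[:,2]*(h+off+z)+CR[:,0]*(BACK+x)
UP=np.array([0,0,1.])
E
python3 - <<'E'
from geo import *; from wr import *
p0=np.array(manip.current_ee_pos())
manip.move_l(p0+UP*.1,max_speed=.3)
off=.002
manip.move_ptp(tcp_rack(BLUE,off,-.11,.03)+UP*.10,TP)
manip.move_l(tcp_rack(BLUE,off,-.09,0),TP,max_speed=.3)
print(manip.current_time(),manip.current_force())
manip.move_l(tcp_rack(BLUE,off),TP,max_speed=.15)
print(manip.current_time(),np.round(manip.current_force(),1))
grab("wrist","w2"); grab("scene","s2")
E
python3 -c "
import cv2,numpy as np
a=cv2.imread('pics/w2.png');b=cv2.imread('pics/s2.png')[140:332,100:356]
cv2.imwrite('pics/v2.png',np.hstack([cv2.resize(a,(400,300)),cv2.resize(b,(400,300))]))"
```

```text
8.8 [-0.53771888 -0.77504462  1.04249782]
9.55 [ 0.5 -0.2 -0.1]
```

View pics/v2.png

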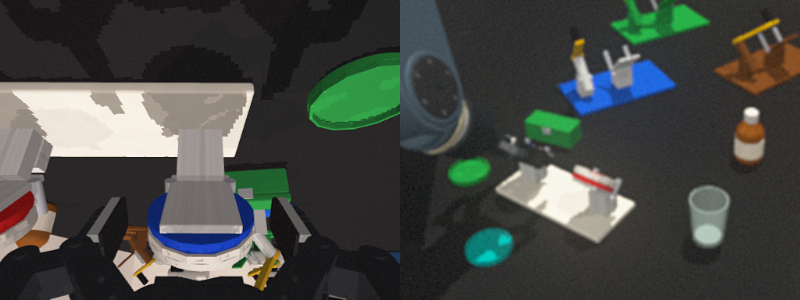

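```bash
python3 - <<'E'
from cal import *; from geo import *; import cv2
p,X,ok=cloud("w2.npz"); T=TP; L=(X-tcp_rack(BLUE,.002))@T*1000
H,S,V=cv2.split(cv2.cvtColor(p,cv2.COLOR_RGB2HSV)); near=ok&(np.abs(L[...,0])<80)&(np.abs(L[...,1])<60)&(np.abs(L[...,2])<40)
m=near&(H>105)&(H<125)&(S>150); print("blue",np.percentile(L[m],[1,50,99],axis=0).round(1))
m=near&(np.abs(L[...,1])<31)&(V>120)&(S<60)&(L[...,2]>0); print("lid",np.percentile(L[m],[1,50,99],axis=0).round(1))
for s in(1,-1):
    m=near&(s*L[...,1]>38)&(L[...,0]>-45)&(V<110)&(np.abs(L[...,2])<20); print("finger",s,np.percentile(L[m],[1,50,99],axis=0).round(1))
E
```

```text
blue [[-50.2 -29.   -6.2]
 [-43.1  -1.   -5.1]
 [ -4.4  27.3   3.4]]
lid [[-50.3 -27.6   1. ]
 [-46.7  -0.6   5. ]
 [-30.8  26.3   9.8]]
finger 1 [[-44.7  39.  -19.4]
 [-28.7  41.8  -7.8]
 [ 78.4  59.    9.5]]
finger -1 [[-44.7 -58.  -12.2]
 [-31.9 -44.5  -7.2]
 [ 79.1 -41.6   9.6]]
```

```bash
cat > ops.py <<'E'
from geo import *; from wr import *
F=lambda:np.array(manip.current_force())
def guard(start,d,n,step,lim,T):
    """step from start along d until the outside force against d exceeds lim"""
    f0=F(); f=0
    for i in range(1,n+1):
        manip.move_l(start+d*step*i,T,max_speed=.03); f=-(F()-f0)@d
        if f>lim: break
    return start+d*step*i,i*step,f
def pick_carry(c,off,h):
    manip.set_gripper(.3,30); print("grip",manip.current_grip_width())
    a=tcp_rack(c,off)
    manip.move_l(a+RK[:,2]*.04,TP,max_speed=.12); manip.move_l(a+RK[:,2]*.04+UP*.17,TP,max_speed=.3)
    print("w",manip.current_grip_width(),F().round(1),manip.current_time())
    manip.move_ptp(tcp_car(h,off,-.03,.05)+UP*.12,TC)
    manip.move_l(tcp_car(h,off,-.006,.03),TC,max_speed=.25)
    print("w",manip.current_grip_width(),F().round(1),manip.current_time())
E
python3 - <<'E'
from ops import *
pick_carry(BLUE,.002,.0075); grab("wrist","w3"); grab("scene","s3")
from cal import *
p,X,ok=cloud("w3.npz"); L=(X-SEAT)@CR*1000; T=(X-np.array(manip.current_ee_pos()))@TC*1000
H,S,V=cv2.split(cv2.cvtColor(p,cv2.COLOR_RGB2HSV)); m=ok&(np.abs(L)<70).all(-1)&(H>105)&(H<125)&(S>150)
print("blue in tool",np.percentile(T[m],[1,50,99],axis=0).round(1)); 
m=ok&(np.abs(L[...,2])<6)&(S<60)&(np.abs(L[...,0])<50)&(np.abs(L[...,1])<30);print("plate",m.sum(),np.percentile(L[m],[1,50,99],axis=0).round(1) if m.any() else 0)
a=cv2.imread('pics/w3.png');b=cv2.imread('pics/s3.png')[80:272,140:396]
cv2.imwrite('pics/v3.png',np.hstack([cv2.resize(a,(400,300)),cv2.resize(b,(400,300))]))
E
```

```text
grip 0.6908817027474885
w 0.6896541485251859 [-0.3  0.6 -0.7] 11.2083
w 0.6932100533057671 [0.4 0.1 0.1] 14.8333
blue in tool [[-49.3 -46.2  -3.2]
 [-26.5  -1.8  -2.1]
 [ 33.6  29.6  86.3]]
plate 821 [[-11.7 -21.   -1.9]
 [ -7.1  -1.7  -0.8]
 [ -1.4  17.8   0.2]]
```

View pics/v3.png

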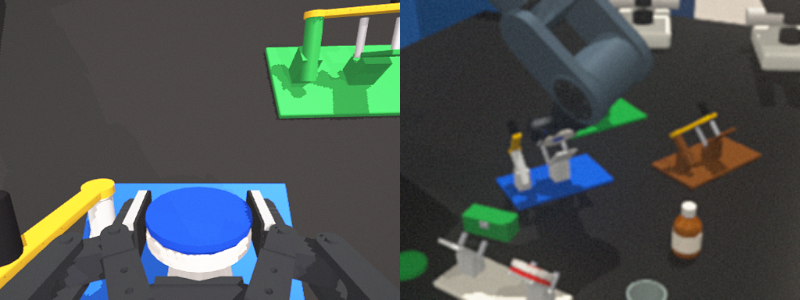

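```bash
python3 - <<'E'
from an import *; from ops import *
p,X,ok=cloud("w3.npz"); T=(X-np.array(manip.current_ee_pos()))@TC
H,S,V=cv2.split(cv2.cvtColor(p,cv2.COLOR_RGB2HSV)); u=np.zeros(ok.shape,bool); u[235:352,185:325]=1
m=ok&u&(H>100)&(H<128)&(S>150)&(np.abs(T[...,2])<.03)
b,c,n=plane(T[m]); e,r=cv2.minEnclosingCircle((T[m][b][:,:2]*1000).astype(np.float32)); print("face",c.round(4),n.round(3),e,r)
m=ok&u&(S<60)&(V>140)&(np.abs(T[...,2])<.03)&(np.abs(T[...,1])<.033); print("lid",np.percentile(T[m]*1000,[1,10,50,90,99],axis=0).round(1))
E
```

```text
face [-0.0258  0.0004 -0.0021] [ 0.005 -0.002  1.   ] (-17.687841415405273, 0.1729881316423416) 32.42584991455078
lid [[-49.6 -28.2  -8.7]
 [-48.8 -20.6   4.5]
 [-45.8   0.2   7.4]
 [-35.9  21.1  11.5]
 [-13.9  28.   12.9]]
```

```bash
cat >> ops.py <<'E'
def place(h,off,x0=-.004,z0=.008):
    manip.set_gripper(.3,38)
    a=tcp_car(h,off,x0,z0); manip.move_l(a,TC,max_speed=.1)
    b,dz,f=guard(a,-CR[:,2],24,.0005,4,TC); print("down",z0-dz,f.round(1),manip.current_time())
    b=b+CR[:,2]*.0005
    c,dx,f2=guard(b,CR[:,0],16,.0005,4,TC); print("into rods",x0+dx,f2.round(1),F().round(1),manip.current_time())
    return c
E
python3 - <<'E'
from ops import *
c=place(.0075,.002); grab("wrist","w4"); print(manip.current_grip_width())
from an import *
p,X,ok=cloud("w4.npz"); T=(X-SEAT)@CR
H,S,V=cv2.split(cv2.cvtColor(p,cv2.COLOR_RGB2HSV)); u=np.zeros(ok.shape,bool); u[235:352,185:325]=1
m=ok&u&(H>100)&(H<128)&(S>150)&(np.abs(T[...,2])<.03)
b,c,n=plane(T[m]); print("face in plate",(c*1000).round(1),n.round(3))
E
```

```text
down 0.002 6.0 18.525
into rods -0.001 4.8 [ 3.3 -1.   5.2] 20.025
0.6854466605611549
face in plate [-5.6 -0.6 14.1] [-0.013 -0.001  1.   ]
```

```bash
python3 - <<'E'
from ops import *
from an import *
p0=np.array(manip.current_ee_pos())
manip.set_gripper(1.0); manip.dwell(.2)
manip.move_l(p0-CR[:,0]*.10,TC,max_speed=.2)
print(manip.current_time()); grab("wrist","w5")
p,X,ok=cloud("w5.npz"); T=(X-SEAT)@CR
H,S,V=cv2.split(cv2.cvtColor(p,cv2.COLOR_RGB2HSV))
m=ok&(H>100)&(H<128)&(S>150)&(np.abs(T[...,2]-.013)<.012)&(np.abs(T[...,:2])<.045).all(-1)
b,c,n=plane(T[m]); e,r=cv2.minEnclosingCircle((T[m][b][:,:2]*1000).astype(np.float32)); print("face in plate",(c*1000).round(1),n.round(3),e,r)
off=.003
manip.move_l(np.array(manip.current_ee_pos())+UP*.12,TC,max_speed=.35)
manip.move_ptp(tcp_rack(RED,off,-.11,.03)+UP*.10,TP)
manip.move_l(tcp_rack(RED,off,-.09,0),TP,max_speed=.3)
manip.move_l(tcp_rack(RED,off),TP,max_speed=.18)
print(manip.current_time(),F().round(1)); grab("wrist","w6")
p,X,ok=cloud("w6.npz"); L=(X-tcp_rack(RED,off))@TP*1000; H,S,V=cv2.split(cv2.cvtColor(p,cv2.COLOR_RGB2HSV)); near=ok&(np.abs(L[...,0])<80)&(np.abs(L[...,1])<35)&(np.abs(L[...,2])<40)
m=near&((H<8)|(H>172))&(S>150); print("red",np.percentile(L[m],[1,50,99],axis=0).round(1))
m=near&(V>120)&(S<60)&(L[...,2]>0); print("lid",np.percentile(L[m],[1,50,99],axis=0).round(1))
a=cv2.imread('pics/w5.png');b=cv2.imread('pics/w6.png')
cv2.imwrite('pics/v5.png',np.hstack([cv2.resize(a,(400,300)),cv2.resize(b,(400,300))]))
E
```

```text
21.3167
face in plate [-5.5 -2.  13.8] [-0.023  0.     1.   ] (0.7431249022483826, -2.200209140777588) 30.451873779296875
26.0583 [ 0.5 -1.2 -0.1]
red [[-50.2 -29.4  -5.3]
 [-43.1  -1.2  -4.3]
 [ -4.6  27.3   4.3]]
lid [[-50.5 -27.9   1.7]
 [-46.9  -1.2   5.5]
 [-31.8  25.6  10.6]]
```

View pics/v5.png

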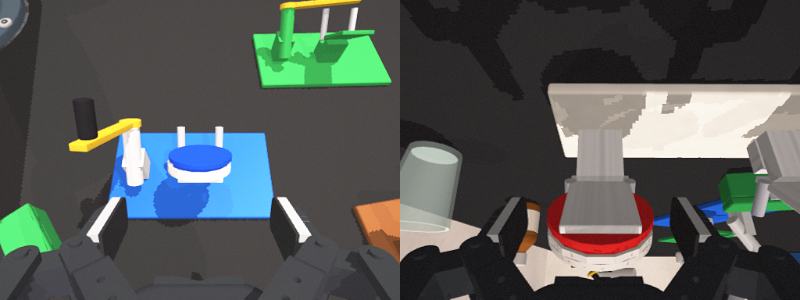

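```bash
echo 'SEAT=SEAT-.0015*CR[:,1]' >> geo.py; python3 - <<'E'
from ops import *; from an import *
off=.0015
manip.move_l(tcp_rack(RED,off),TP,max_speed=.1)
pick_carry(RED,off,.0225); grab("wrist","w7")
p,X,ok=cloud("w7.npz"); T=(X-np.array(manip.current_ee_pos()))@TC
H,S,V=cv2.split(cv2.cvtColor(p,cv2.COLOR_RGB2HSV))
m=ok&((H<8)|(H>172))&(S>150)&(np.abs(T[...,2])<.02)&(np.abs(T[...,1])<.035)
b,c,n=plane(T[m]); print("face in tool",(c*1000).round(1),n.round(3))
place(.0225,off); print(manip.current_grip_width()); grab("wrist","w8"); grab("scene","s8")
p,X,ok=cloud("w8.npz"); T=(X-SEAT)@CR
H,S,V=cv2.split(cv2.cvtColor(p,cv2.COLOR_RGB2HSV)); 
m=ok&((H<8)|(H>172))&(S>150)&(np.abs(T[...,2]-.028)<.012)&(np.abs(T[...,:2])<.045).all(-1)
b,c,n=plane(T[m]); print("face in plate",(c*1000).round(1),n.round(3))
a=cv2.imread('pics/w8.png');b=cv2.imread('pics/s8.png')[100:220,190:350]
cv2.imwrite('pics/v8.png',np.hstack([cv2.resize(a,(400,300)),cv2.resize(b,(400,300))]))
E
```

```text
grip 0.6888862198555203
w 0.6899213964363909 [ 0.2 -0.4 -0.8] 27.9167
w 0.692189235672482 [ 0.5  0.6 -0.3] 31.65
face in tool [-26.6   0.2  -2.8] [ 0.007 -0.     1.   ]
down 0.0025000000000000005 4.2 35.0417
into rods 0.0 5.2 [ 2.1 -2.1  5.1] 37.0417
0.6859987726455368
face in plate [-5.4 -0.4 29.8] [-0.01  -0.001  1.   ]
```

View pics/v8.png

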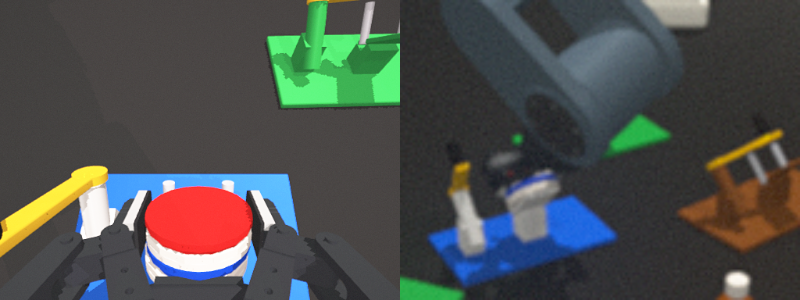

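```bash
cat > knob.py <<'E'
from geo import *
PIV=np.array([.030,.072])
def kdir(th): 
    a=np.arctan2(-72,-30)-th; return np.array([np.cos(a),np.sin(a)])
def kpose(th,s,z=.046,dr=0):
    """TCP pose for the knob at angle th, jaws tangential, tool along -plate z"""
    d=kdir(th); P=SEAT+CR@np.r_[PIV+d*(.072+dr),z]; x=-CR[:,2]; y=s*(CR@np.array([-d[1],d[0],0])); return P,np.c_[x,y,np.cross(x,y)]
E
python3 - <<'E'
from ops import *; from an import *; from knob import *
p0=np.array(manip.current_ee_pos())
manip.set_gripper(1.0); manip.dwell(.2)
manip.move_l(p0-CR[:,0]*.10,TC,max_speed=.2)
print(manip.current_time()); grab("wrist","w9")
p,X,ok=cloud("w9.npz"); T=(X-SEAT)@CR; H,S,V=cv2.split(cv2.cvtColor(p,cv2.COLOR_RGB2HSV))
m=ok&((H<8)|(H>172))&(S>150)&(np.abs(T[...,2]-.028)<.012)&(np.abs(T[...,:2])<.045).all(-1)
b,c,n=plane(T[m]); e,r=cv2.minEnclosingCircle((T[m][b][:,:2]*1000).astype(np.float32)); print("red face",(c*1000).round(1),n.round(3),e,r)
for f in("w9","w5","w1","top0"):
    p,X,ok=cloud(f+".npz"); T=(X-SEAT)@CR*1000; H,S,V=cv2.split(cv2.cvtColor(p,cv2.COLOR_RGB2HSV))
    n=ok&(np.abs(T[...,0])<90)&(T[...,1]>45)&(T[...,1]<120)&(T[...,2]>20)
    m=n&(H>15)&(H<35)&(S>120)&(T[...,2]>36)&(T[...,2]<44); Q=T[m][:,:2].astype(np.float32)
    if len(Q)>20:
        l=cv2.fitLine(Q,cv2.DIST_HUBER,0,.01,.01).ravel(); a=np.arctan2(l[1],l[0])%np.pi; print(f,len(Q),"phi",np.degrees(a).round(1),"th",(np.arctan2(-72,-30)%(2*np.pi)-a).round(3),"through",l[2:].round(1), "z",np.median(T[m][:,2]).round(1))
    k=n&(V<60)&(T[...,2]>46)&(T[...,2]<75)&(S<90); 
    if k.sum()>10: print("  knob",k.sum(),np.percentile(T[k],[5,50,95],axis=0).round(1).tolist())
for s in(1,-1):
    print(s,[ (lambda a:None if a is None else np.round(a,2).tolist())(manip.inverse_kinematics(*kpose(t,s))) for t in(1.35,.7,-.02)])
E
```

```text
38.3833
red face [-5.5 -0.1 28.9] [-0.019  0.002  1.   ] (0.5117920637130737, -0.7379739880561829) 30.089481353759766
w9 1262 phi 169.8 th 1.353 through [-19.8  76.2] z 39.8
  knob 1119 [[-47.0, 77.6, 47.4], [-45.2, 81.7, 59.0], [-39.0, 88.5, 69.8]]
w5 1172 phi 169.2 th 1.365 through [-20.3  75.7] z 39.7
  knob 1163 [[-47.1, 77.6, 47.4], [-45.2, 81.7, 58.7], [-39.6, 88.7, 69.5]]
w1 1292 phi 170.7 th 1.338 through [-2.7 77.2] z 40.3
  knob 245 [[-45.8, 78.1, 53.8], [-40.8, 83.1, 69.9], [-34.9, 89.3, 71.4]]
top0 123 phi 172.3 th 1.311 through [-4.6 77.3] z 41.4
  knob 34 [[-48.9, 82.5, 51.3], [-46.0, 85.8, 64.4], [-38.8, 89.6, 72.8]]
1 [[0.52, 0.38, 2.24, -1.42, 0.7, 0.96], [0.57, 0.44, 2.14, -1.34, 0.74, 0.26], [0.66, 0.53, 2.08, -1.31, 0.78, -0.4]]
-1 [[0.52, 0.38, 2.24, -1.42, 0.7, -2.18], None, [0.66, 0.53, 2.08, -1.31, 0.78, 2.75]]
```

```bash
python3 - <<'E'
from ops import *; from knob import *
manip.move_l(np.array(manip.current_ee_pos())+UP*.15,max_speed=.35)
manip.set_gripper(.42,30)
manip.move_ptp(*kpose(1.35,1,z=.12))
P,T=kpose(1.35,1); manip.move_l(P,T,max_speed=.1)
print(manip.current_time(),F().round(1)); grab("wrist","w10")
manip.set_gripper(0,30); print(manip.current_grip_width(),F().round(1),manip.current_time())
grab("scene","s10")
a=cv2.imread('pics/w10.png');b=cv2.imread('pics/s10.png')[80:230,170:370]
cv2.imwrite('pics/v10.png',np.hstack([cv2.resize(a,(400,300)),cv2.resize(b,(400,300))]))
E
```

```text
41.9667 [-0.8  0.9 -1.1]
0.15077097522590577 [-2.5  1.2  3.6] 42.3333
```

View pics/v10.png

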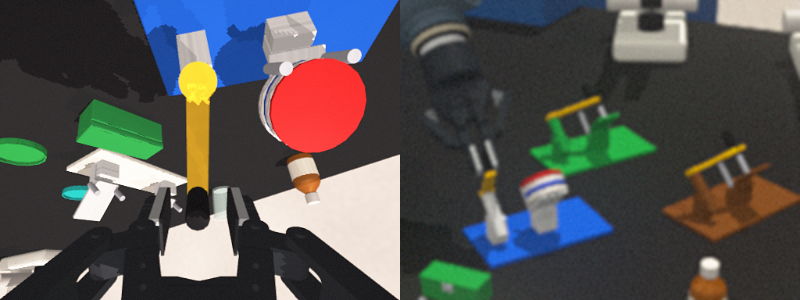

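```bash
python3 - <<'E'
from ops import *; from knob import *
f0=F()
for th in list(np.arange(1.22,.05,-.13))+[.05,.02,0,-.015,-.03,-.045]:
    P,T=kpose(th,1); manip.move_l(P,T,max_speed=.08)
    f=(F()-f0)@CR; d=kdir(th); tg=f[:2]@np.array([-d[1],d[0]]); print(round(th,3),f.round(1),tg.round(1),end=" | ")
    if abs(tg)>10 and th<.1 or np.linalg.norm(f)>35: break
print(manip.current_time(),manip.current_grip_width()); grab("scene","s11")
E
```

```text
1.22 [ 1.1 -0.7  0.2] 0.6 | 1.09 [ 0.5 -1.1 -0.2] 1.2 | 0.96 [ 0.6 -0.6  1.5] 0.7 | 0.83 [ 2.  -0.7  0.7] 1.3 | 0.7 [ 1.8 -1.   0.2] 1.8 | 0.57 [ 1.8 -1.1  0. ] 2.0 | 0.44 [ 2.2 -1.   0.5] 2.3 | 0.31 [ 2.9 -2.2  0.9] 3.6 | 0.18 [ 2.  -1.2  0.2] 2.3 | 0.05 [ 3.  -1.4 -0.4] 3.3 | 0.02 [ 2.2 -2.6  1.1] 3.1 | 0 [ 2.7 -1.6  1.3] 3.1 | -0.015 [-0.2  0.1  0.7] -0.3 | -0.03 [-5.   3.8  1.5] -6.0 | -0.045 [-11.7   5.6   1.6] -12.9 | 46.4667 0.15137866169369818
```

```bash
python3 - <<'E'
from ops import *; from knob import *; from an import *
manip.set_gripper(.42); p0=np.array(manip.current_ee_pos())
manip.move_l(p0+CR[:,2]*.14,max_speed=.15); manip.dwell(.3); grab("wrist","w12"); grab("top","t12"); grab("scene","s12"); print(manip.current_time())
for f in("w12","t12"):
    p,X,ok=cloud(f+".npz"); T=(X-SEAT)@CR*1000; H,S,V=cv2.split(cv2.cvtColor(p,cv2.COLOR_RGB2HSV))
    n=ok&(np.abs(T[...,0])<60)&(np.abs(T[...,1])<90); m=n&(H>15)&(H<35)&(S>120)&(T[...,2]>34)&(T[...,2]<45); Q=T[m][:,:2].astype(np.float32)
    l=cv2.fitLine(Q,cv2.DIST_HUBER,0,.01,.01).ravel(); a=np.arctan2(l[1],l[0])%np.pi; print(f,len(Q),"th",(np.arctan2(72,30)-a).round(3),l[2:],np.percentile(T[m],[2,98],axis=0).round(1).tolist())
    m=n&((H<8)|(H>172))&(S>150)&(T[...,2]>20)&(T[...,2]<35); b,c,nn=plane(T[m]/1000); e,r=cv2.minEnclosingCircle((T[m][:,:2]).astype(np.float32)); print(" red",(c*1000).round(1),nn.round(3),e,r)
for o in("reagent_bottle","slide_box","beaker"): print(o,[(np.round(r["at"],3),round(r["confidence"],2)) for r in manip.look_for("scene",o)[:1]],[(np.round(r["at"],3)) for r in manip.look_for("top",o)[:1]])
a=cv2.imread('pics/w12.png');b=cv2.imread('pics/s12.png'); 
t=cv2.imread('pics/t12.png')
cv2.imwrite('pics/v12.png',np.vstack([np.hstack([cv2.resize(a,(400,300)),cv2.resize(b[100:295,120:380],(400,300))]),np.hstack([cv2.resize(t[100:310,80:360],(400,300)),cv2.resize(b[130:220,195:315],(400,300))])]))
E
```

```text
48.4
w12 1470 th 0.001 [21.306185 48.064713] [[2.8, 11.1, 39.0], [39.9, 80.3, 41.9]]
 red [ 0.9 -2.  29.5] [0.002 0.002 1.   ] (1.6137672662734985, -0.4757406711578369) 29.96685218811035
t12 175 th 0.032 [12.22334 38.38601] [[-6.9, -4.1, 36.4], [36.4, 80.2, 44.4]]
 red [-7.2 -0.6 30.7] [-0.011 -0.013  1.   ] (0.5974206924438477, 0.016675949096679688) 33.09721374511719
reagent_bottle [(array([0.769, 0.078, 0.046]), 0.67)] [array([0.756, 0.094, 0.058])]
slide_box [(array([ 0.47 , -0.007,  0.034]), 0.93)] [array([0.457, 0.007, 0.035])]
beaker [(array([ 0.772, -0.103,  0.046]), 0.61)] [array([ 0.776, -0.098,  0.036])]
```

View pics/v12.png

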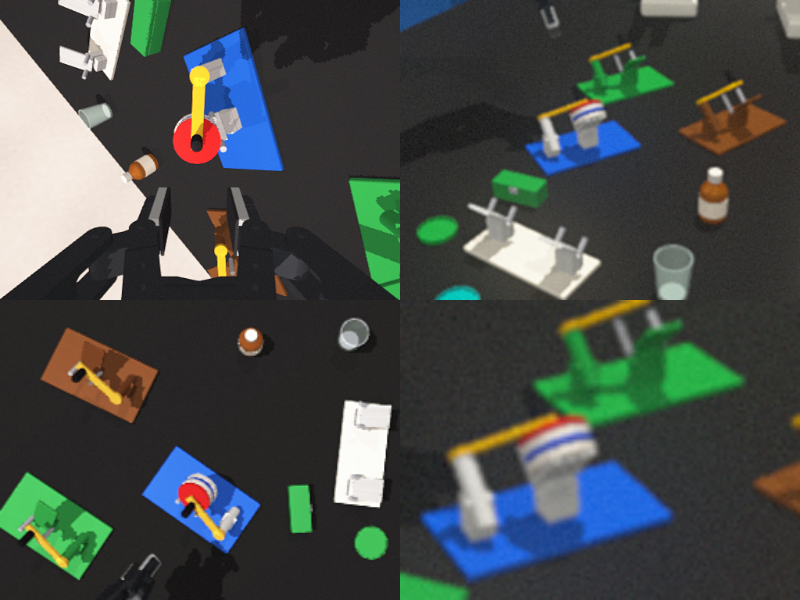

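```bash
python3 -c "
from bench import manip; print(manip.current_time(),manip.current_force()); manip.sign_off()"
```

```text
48.7 [0.45695545 1.0303039  0.30829746]
the job is handed in; nothing more can be done
```

I turned both dishes upside down with base and lid held together. They are stacked in the blue-footed carrier, blue first against the rods and red on top. I then swung the yellow retainer to its stop, backed the gripper clear and handed the job in at 48.7 s of the 72 s allowed.

- **Stack:** The last wrist picture shows the red face flat, less than 1 degree off the plate. It sits 29.5 mm off the plate, where 30 mm is nominal. In the scene picture the four layers lie one on another.
- **Retainer:** The push met the stop at about -0.02 rad, with the force rising to 13 N. After release the arm read 0.00 rad in the wrist camera and 0.03 rad in the top camera. I take that difference as calibration error.
- **Other things:** The networks put the bottle, slide box and beaker within 4 mm of where they started. I touched none of the look-alikes.
- **Disagreement:** The blue dish appeared to sit about 3 mm lower in the grip than planned, and the red about 1 mm. I lowered both until they made contact instead of relying on the computed height.

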